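# Index the bead display and rack the grey dish

### The arm

A 7-joint arm with a two-finger parallel gripper is mounted at the origin on the work surface. World frame = base frame: x ahead of the robot, y to its left, z up, the work surface at z = 0. Lengths are in m, angles in degrees, forces in N, time in s.
With the tool pointing down it reaches from about 0.4 to 0.875 m from the base axis. Payload 19.3 kg.
Tool frame: the origin (TCP) lies at the very end of the fingers, on their centre line; the grasp point (between the pads) lies 19 mm behind it (robot.hold_point_z is the distance from the TCP to the grasp point, in m); z points along the fingers, y is the line along which they close (so a half turn about z gives the same grasp; the last joint's range is limited). The gripper opens to 85 mm and grips with 20 to 120 N. Pads are 22 mm wide; open, the fingers measure 114 mm over their backs; the gripper's body (76 mm by 85 mm) begins 54 mm behind the grasp point. The pads swing forward as they close: fully open they stand 13 mm farther back than shut.
Start: joints at [-74.84, 29.874, -2.08, 91.645, 1.215, 58.505, -6.463], TCP at [0.205, 0.59, 0.231] pointing down, gripper open.
Joint ranges: [-166.77, 166.77], [-17.47, 122.26], [-85.68, 81.53], [9.62, 139.38], [-72.42, 252.41], [9.2, 110.78], [-144.41, 144.41]. Speed limits (degrees/s): [108.29, 108.29, 136.94, 136.94, 172.46, 172.46, 172.46].

### API

Orientations are given as a 3x3 rotation matrix whose columns are the frame's x, y, z axes.
In Python, from rig import robot gives the robot as it stands. The module is installed in compiled form; this text tells all that it offers. Calls block until the motion is done:
- robot.movep(position, orientation): joint-space move of the TCP to a pose.
- robot.move_straight(position, ori=None, speed=0.15, contact_N=None): straight line of the TCP; ori=None keeps the orientation; speed is the mean speed in m/s. With contact_N (N) it stops when the force on the tool has changed by that much, and returns True; else False.
- robot.move_j(angles): joint-space move.
- robot.move_gripper(opening, grip_force=None): opening from 0.0 (shut) to 1.0 (fully open); grip_force is the grip in N (None keeps the last); returns when the fingers have stopped.
- robot.sleep(seconds).
- robot.ik(position, orientation): joint angles nearest the present ones, or None.
- robot.read_state(): the state.
- robot.capture(name): name is "side" or "top"; returns the picture (480x640x3 uint8, red, green, blue); there is no depth.
- robot.calibration(name): a dict with "camera_matrix" (3x3 intrinsics, pixels), "eye" and "rotation" of the camera in the world. Camera axes: x right, y down, z forward; pixel columns grow to the right and rows downward; lengths in m; the calibration is good to about 2 mm. A picture is of the moment at which its call begins. calibration takes no time and is no camera call.
A pose or a line that the arm cannot do raises robot.Unreachable and nothing moves.
- robot.finish_job(): hands the job in; it is judged then, once.
The state is a dict: "t": time; "joints": joint angles; "qd": joint speeds; "tau": joint torques, N m; "position": TCP position; "tcp_rot": TCP orientation; "force": force on the tool from outside, world axes, zero at the start; "torque": the same for the moment, N m; "gripper_width": opening from 0.0 (shut) to 1.0 (fully open); "gripper_force": force on a finger pad.
Only numpy, scipy, OpenCV 4.12 (cv2) and the standard library are available. Lean on these libraries where they do the work, as an engineer would, in place of code of your own. Each camera call takes 0.05 s, during which the arm holds its last target. There are 200 camera calls.

### The job

Turn the lazy-susan one click anticlockwise (seen from above) by its upright wooden handle, so that the beech rack comes round to the brass pointer, and let the turntable rest there. Then take the grey ceramic dish off its sloping easel and set it down gently, without dropping it, to stand upright in the middle gap of the rack, down on both rails. Leave the small beech disc standing in its gap, the canister and abacus standing on the turntable, and the pink rings stacked on their pine riser.

Things in the scene. Friction and masses are not known exactly. Their poses are not given: they have to be found in the camera images.
- platter (a joint): Angle of the turntable platter in rad, growing anticlockwise seen from above. It has two clicked positions, 0 (the start) and 1.047 (60 degrees on), each at a hard stop, with a spring that holds it in either: turned past half-way (0.6 or more) and let go, it draws itself on to 1.047. Turning takes 1 to 4 N at the handle.
- axis (a point): Centre of the round pale ash platter, 280 mm across, at its top face, 36 mm above the table; the platter turns about the vertical through this point. The point turns with the platter. A brass pointer on the fixed foot sticks out from under the platter's edge on the robot's side.
- handle (a point): Upright beech dowel handle fixed on the platter, 22 mm in diameter, 118 mm from the platter's axis, standing 46 mm above the platter's top (top 82 mm above the table). This point is on the dowel's axis, 28 mm above the platter's top. It moves with the platter.
- dish_center (a point): Round grey ceramic dish, 110 mm across, 9 mm thick with a flat, barely hollowed face, 0.13 to 0.24 kg; the point is its centre, half-way through its thickness; z is its axis, square to its faces (+z the hollow side). It starts on the easel, leaning 30 degrees from upright: top edge towards the robot, hollow side up and away from it.
- easel: Pine easel fixed to the table, left or right of the turntable; origin under its centre, x away from the robot. The dish's lower edge rests on its two pegs, 60 mm apart. Its board, 76 mm wide, backs the dish and ends 8 mm up the slope from the dish's centre; above that both faces of the dish are free over 47 mm, up to the top edge.
- gap (a point): Where the dish's centre lies when it stands in the rack's middle gap: 73 mm above the platter's top, 75 mm from its axis; turns with the platter. x runs across the gaps (the axis of a dish standing in one) and points to the turntable's axis, y along the gap, z up.
- rack_foot (a point): Underside centre of the beech rack fixed on the platter; axes as point gap. Three gaps 22 mm apart along x, each 14 mm clear between round-ended 8 mm tines that stand at y = +28 and -28 mm, tips 1 mm below point gap. Two round rails, 10 mm thick, run along x at y = +28 and -28 mm, axes 53 mm below point gap: a dish rests on both.
- disc_center (a point): Centre of the small beech disc, 70 mm in diameter and 9 mm thick, that stands already in the rack's innermost gap (x = +22 mm in the frame of point gap), its top 11 mm above the height of point gap. Leave it there.
- canister: Clear screw-top canister of orange beads, 72 mm in diameter, 92 mm tall, loose on the platter; origin at the centre of its underside, z up.
- abacus: Beech abacus, 92 mm long (y), 36 mm deep, 82 mm tall, loose on the platter; origin at the centre of its underside, z up.
- ring0: Lowest of three pink rubber rings, 60 mm in diameter, 14 mm thick each, stacked on a pine riser 40 mm high, 130 by 120 mm, on the side of the turntable where the easel is not; origin at the centre of the ring's underside.
- ring1: Middle ring of the stack, origin at the centre of its underside.
- ring2: Top ring of the stack, origin at the centre of its underside.

How it is judged (in metres and radians):
On the way:
1. the turntable rests one click anticlockwise from where it began, let go, with the dish still on its easel (value of joint platter between 0.9772 and 1.1172 rad and velocity of joint platter between -0.05 and 0.05 rad/s and contact force between the fingers and turntable below 0.1 N and distance of dish_center from where it was at the start of the episode below 0.02 m), for 0.2 s.
At the end, for the whole second after the job is handed in: Platter within 0.07 rad of +1.047; dish still in the middle gap, centre within 8 mm across and along it, 6 mm in height, axis within 0.2 rad of the gap's x; small disc in its gap; canister and abacus upright (0.2 rad) within 130 mm of the axis; rings within 20 mm of their start (value of joint platter between 0.9772 and 1.1172 rad and x of dish_center in the frame of gap between -0.008 and 0.008 m and y of dish_center in the frame of gap between -0.008 and 0.008 m and z of dish_center in the frame of gap between -0.006 and 0.006 m and angle between the z axis of dish_center and the x axis of gap, either way round below 0.2 rad and x of disc_center in the frame of gap between 0.012 and 0.032 m and y of disc_center in the frame of gap between -0.012 and 0.012 m and z of disc_center in the frame of gap below -0.012 m and linear speed of dish below 0.01 m/s and angular speed of dish below 0.1 rad/s and angle between each of canister, abacus's own z axis and vertical below 0.2 rad and horizontal distance between each of canister, abacus and axis below 0.13 m and distance of each of ring0, ring1, ring2 from where it was at the start of the episode below 0.02 m); the robot touches nothing.
It fails at once if the dish is dropped: it moves faster than 0.35 m/s with no finger on it (contact force between the fingers and dish below 0.05 N and linear speed of dish above 0.35 m/s).
It fails at once if the canister or the abacus tips over (more than 0.5 rad) (angle between any of canister, abacus's own z axis and vertical above 0.5 rad).
It fails at once if the small disc is lifted out of its gap (30 mm or more) (z of disc_center in the frame of gap above 0.006 m).
It fails at once if a ring is pushed 40 mm or more (distance of any of ring0, ring1, ring2 from where it was at the start of the episode above 0.04 m).
It also fails if it takes over 53 s, if anything falls off the work surface, if the arm or the gripper's body presses on something with over 40 N, if the wrist force passes 120 N, or if a joint passes its speed limit or range.

## Working session

There is one attempt and no reset: what is moved stays moved. The work goes in short steps, each a Python script; the robot and the scene stay as the last script left them, time stands still between calls to the robot, and variables do not carry over. Pictures are saved under pics/ and viewed, at most 10 in all, crops included, and the job is handed in when it is done.

```bash
mkdir -p pics
python3 - <<'E'
from rig import robot
import cv2
for n in("side","top"):
    cv2.imwrite(f"pics/{n}0.png",robot.capture(n)[:,:,::-1]); c=robot.calibration(n); print(n,c)
E
```

```text
side {'camera_matrix': array([[443.61664712,   0.        , 314.02957473],
       [  0.        , 443.61664712, 235.21838983],
       [  0.        ,   0.        ,   1.        ]]), 'eye': array([ 0.16028464, -0.53215805,  0.49850977]), 'rotation': array([[ 0.7758616 , -0.32689121,  0.53961182],
       [-0.63077669, -0.38479467,  0.67383516],
       [-0.01263104, -0.86317739, -0.50474276]])}
top {'camera_matrix': array([[538.65881173,   0.        , 316.34040953],
       [  0.        , 538.65881173, 243.8289501 ],
       [  0.        ,   0.        ,   1.        ]]), 'eye': array([0.36793523, 0.00130485, 1.04374873]), 'rotation': array([[ 0.06639958, -0.97212617,  0.22485954],
       [-0.99777269, -0.06324828,  0.02119715],
       [-0.00638432, -0.22576619, -0.9741606 ]])}
```

View pics/side0.png

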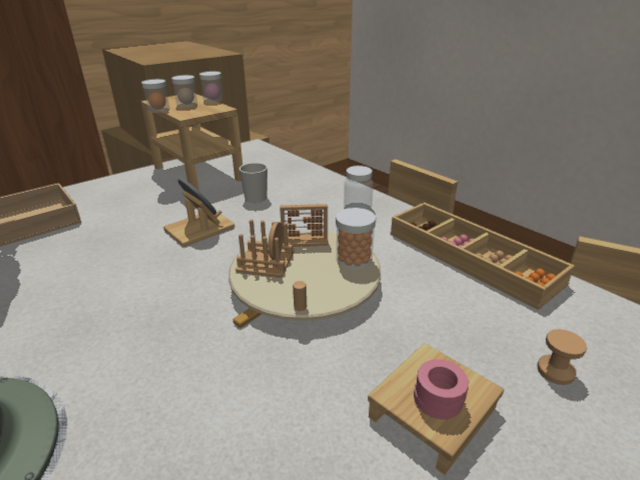

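View pics/top0.png

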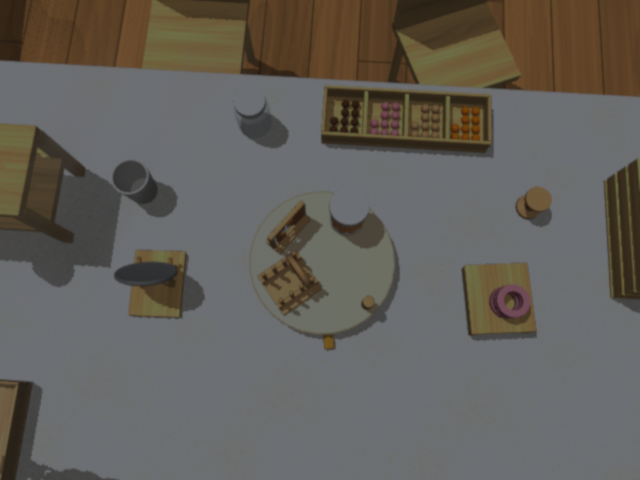

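The side view shows the easel and dish at about (200,205), the platter centred near (305,270), and the handle at (300,296). In the top view the platter is centred near (322,262), the handle top is at (369,302), the rack at (290,283), the dish at (146,273) and the pointer at (329,342).

```bash
cat > h.py <<'E'
import numpy as np, cv2
from rig import robot
def ray(n,p):
    c=robot.calibration(n); d=c["rotation"]@np.linalg.solve(c["camera_matrix"],[p[0],p[1],1.]); return np.array(c["eye"]),d/np.linalg.norm(d)
def onz(n,p,z):
    e,d=ray(n,p); return e+d*(z-e[2])/d[2]
def proj(n,X):
    c=robot.calibration(n); q=c["camera_matrix"]@(c["rotation"].T@(np.asarray(X)-c["eye"])); return q[:2]/q[2]
def tri(pt,ps):
    (a,u),(b,v)=ray("top",pt),ray("side",ps); s=np.linalg.lstsq(np.c_[u,-v],b-a,rcond=None)[0]
    P,Q=a+s[0]*u,b+s[1]*v; return (P+Q)/2,np.linalg.norm(P-Q)
E
python3 - <<'E'
from h import *
t=cv2.imread("pics/top0.png"); s=cv2.imread("pics/side0.png")
def crop(im,x,y,w,h): return cv2.resize(im[y:y+h,x:x+w],(400,300),interpolation=cv2.INTER_CUBIC)
a=np.vstack([np.hstack([crop(t,106,240,100,75),crop(t,250,250,80,60)]),np.hstack([crop(s,150,170,100,75),crop(s,220,200,120,90)])])
cv2.imwrite("pics/crops0.png",a)
# platter: pale mask
hsv=cv2.cvtColor(t,cv2.COLOR_BGR2HSV)
print(hsv[262,350],hsv[300,340],hsv[262,420],hsv[273,140],hsv[302,369])
m=cv2.inRange(hsv,(15,30,60),(35,255,255)); roi=np.zeros_like(m); roi[175:345,235:410]=255
m&=roi; c=max(cv2.findContours(m,0,2)[0],key=cv2.contourArea); c=cv2.convexHull(c)
(cx,cy),ax,an=cv2.fitEllipse(c); print((cx,cy),ax,onz("top",(cx,cy),.036))
for p in [(cx-ax[0]/2,cy),(cx+ax[0]/2,cy)]: print(onz("top",p,.036))
print("handle",onz("top",(369,302),.082),tri((369,302),(300,285)))
E
```

```text
[ 35  28 111] [ 35  25 111] [100   7 111] [105  10  49] [ 18 114 110]
(297.01800537109375, 260.6283264160156) (76.821044921875, 115.9576187133789) [0.5653399  0.05782256 0.036     ]
[0.56056526 0.13097366 0.036     ]
[ 0.57011012 -0.01526067  0.036     ]
handle [ 0.48957152 -0.07875636  0.082     ] (array([ 0.49109813, -0.07964788,  0.08083672]), np.float64(0.003148274567042706))
```

View pics/crops0.png

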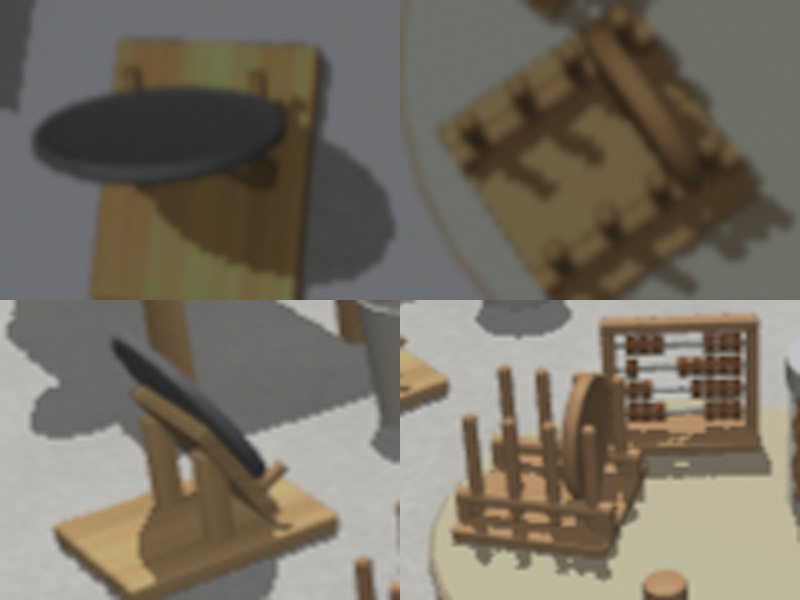

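The crops show the dish leaning on its board: in the top view it spans about x 114–178, y 262–286, and in the side view it is seen nearly edge-on from (178,184) to (216,220). The rack's three gaps are visible, with the small disc in the innermost one.

```bash
cat > meas.py <<'E'
from h import *
def platter(t):
    hsv=cv2.cvtColor(t,cv2.COLOR_BGR2HSV); m=cv2.inRange(hsv,(10,18,50),(50,255,255))
    roi=np.zeros_like(m); cv2.circle(roi,(322,262),82,255,-1); m&=roi; m[334:,312:345]=0
    c=cv2.convexHull(max(cv2.findContours(m,0,2)[0],key=cv2.contourArea))
    P=np.array([onz("top",q,.036)[:2] for q in c[:,0].astype(float)])
    # circle fit (robust) on plane
    from scipy.optimize import least_squares
    r=least_squares(lambda x:np.hypot(*(P-x[:2]).T)-x[2],[.56,0,.14],loss="soft_l1",f_scale=.001); return r.x
def dishmask(im,x,y,w,h,vmax):
    hsv=cv2.cvtColor(im,cv2.COLOR_BGR2HSV); m=cv2.inRange(hsv,(0,0,0),(180,90,vmax))
    r=np.zeros_like(m); r[y:y+h,x:x+w]=255; m=cv2.morphologyEx(m&r,cv2.MORPH_OPEN,np.ones((2,2)))
    return max(cv2.findContours(m,0,1)[0],key=cv2.contourArea)
E
python3 - <<'E'
from meas import *
t=cv2.imread("pics/top0.png"); s=cv2.imread("pics/side0.png")
c=platter(t); print("platter",c)
h=np.array([.4903,-.0792]); d=h-c[:2]; print("handle r,ang",np.hypot(*d),np.degrees(np.arctan2(d[1],d[0])))
ct=dishmask(t,106,255,80,40,66); e=cv2.fitEllipse(ct); print(e,cv2.boundingRect(ct))
# ellipse extremes of top view
a=np.radians(e[2]-90); u=np.array([np.cos(a),np.sin(a)])*e[1][1]/2; ctr=np.array(e[0])
for z in(.08,.09,.1): 
    L,R=[onz("top",ctr+k*u,z) for k in(-1,1)]; print(z,onz("top",ctr,z),np.linalg.norm(L-R),np.degrees(np.arctan2(R[0]-L[0],L[1]-R[1])))
cs=dishmask(s,165,175,65,55,70); es=cv2.fitEllipse(cs); print("side",es,cv2.boundingRect(cs))
print(tri(e[0],es[0]))
p=cs[:,0]; print(p[p[:,1].argmin()],p[p[:,1].argmax()],p[p[:,0].argmin()],p[p[:,0].argmax()])
for n,k in(("easel base corners",[(135.5,250.5),(186,251.5)]),): 
    print([onz("top",q,.012) for q in k])
E
```

```text
platter [0.56815318 0.01030024 0.1394688 ]
handle r,ang 0.11862297321372667 -131.0188854167222
((147.50811767578125, 274.4200439453125), (22.249622344970703, 61.97310256958008), 86.51419067382812) (116, 263, 62, 24)
0.08 [0.51356645 0.324522   0.08      ] 0.11230802130699226 7.284166594320561
0.09 [0.51205536 0.32116825 0.09      ] 0.11114269659542808 7.284166594320503
0.1 [0.51054427 0.3178145  0.1       ] 0.10997737188386393 7.284166594320501
side ((198.44607543945312, 197.82606506347656), (5.322231769561768, 52.97563552856445), 129.80160522460938) (179, 181, 38, 34)
(array([0.51649323, 0.32444183, 0.07719378]), np.float64(0.005405798751942702))
[179 181] [213 214] [179 181] [216 214]
[array([0.56959162, 0.3774515 , 0.012     ]), array([0.57405495, 0.27803228, 0.012     ])]
```

```bash
cat >> h.py <<'E'
def Rdown(a,s=1):  # closing axis along horizontal heading a (rad)
    y=s*np.array([np.cos(a),np.sin(a),0]); z=np.array([0,0,-1.]); return np.c_[np.cross(y,z),y,z]
E
python3 - <<'E'
from meas import *
A=np.array([.5682,.0103]); th0=np.radians(-131.0); r=.118
P=lambda th,z:np.r_[A+r*np.array([np.cos(th),np.sin(th)]),z]
for s in(1,-1):
    print(s,[np.round(robot.ik(P(th0+np.radians(k),.055),Rdown(th0+np.radians(k+90),s)),0)[[0,4,6]] if robot.ik(P(th0+np.radians(k),.055),Rdown(th0+np.radians(k+90),s)) is not None else None for k in(0,30,60)])
# easel base yaw
t=cv2.imread("pics/top0.png"); hsv=cv2.cvtColor(t,cv2.COLOR_BGR2HSV); m=cv2.inRange(hsv,(10,60,40),(30,255,255)); r_=np.zeros_like(m); r_[244:322,120:195]=255; m&=r_
rows=range(292,315); 
L=[(np.flatnonzero(m[y]).min(),y) for y in rows]; R=[(np.flatnonzero(m[y]).max(),y) for y in rows]
for E in(L,R):
    W=np.array([onz("top",p,.012)[:2] for p in E]); k=np.polyfit(W[:,0],W[:,1],1); print("edge yaw",np.degrees(np.arctan(k[0])),W.mean(0))
cols=range(140,180); F=np.array([onz("top",(x,np.flatnonzero(m[:,x]).max()),.012)[:2] for x in cols]); print("front yaw",np.degrees(-np.arctan(np.polyfit(F[:,1],F[:,0],1)[0])),F.mean(0))
# predicted dish extents vs measured
for yaw in(0,3,6):
  for z in (.08,.09,.1):
    C=onz("top",(147.5,274.4),z); a=np.radians(yaw); f=np.array([np.cos(a),np.sin(a),0]); l=np.array([-f[1],f[0],0]); up=np.array([0,0,1])*np.cos(np.pi/6)-f*.5; n=f*np.cos(np.pi/6)+np.array([0,0,.5])
    rim=[C+.055*(np.cos(q)*l+np.sin(q)*up)+k*n for q in np.linspace(0,6.28,90) for k in(-.0045,.0045)]
    o=[]
    for v in("top","side"):
        q=np.array([proj(v,x) for x in rim]); o+=[*q.min(0),*q.max(0)]
    print(yaw,z,np.round(o,1))
E
```

```text
1 [array([-12., -25., -15.]), array([ -9., -22.,  14.]), array([ -7., -18.,  38.])]
-1 [array([  8.,   9., 133.]), array([ -31.,  -63., -131.]), array([ -34.,  -71., -100.])]
edge yaw 2.8439658492438835 [0.46636854 0.37400718]
edge yaw 2.1891880580348726 [0.4728124  0.27605419]
front yaw 1.9000183916672366 [0.44521639 0.31336071]
0 0.08 [115.1 262.1 178.8 288.  175.6 177.4 215.6 216.3]
0 0.09 [114.7 262.  179.1 288.2 174.9 173.7 215.1 213.1]
0 0.1 [114.4 261.8 179.4 288.4 174.  170.  214.7 209.8]
3 0.08 [115.1 262.2 178.8 287.9 175.2 177.7 216.1 216. ]
3 0.09 [114.7 262.1 179.2 288.1 174.4 174.  215.6 212.7]
3 0.1 [114.4 262.  179.5 288.2 173.6 170.2 215.2 209.5]
6 0.08 [115.1 262.2 178.8 288.  174.7 178.  216.6 215.6]Traceback (most recent call last):
  File "<stdin>", line 20, in <module>
  File "h.py", line 8, in proj
    c=robot.calibration(n); q=c["camera_matrix"]@(c["rotation"].T@(np.asarray(X)-c["eye"])); return q[:2]/q[2]
ValueError: time passes only in moves, steps and waits
```

```bash
sed -i 's/^def ray/_C={n:robot.calibration(n) for n in("top","side")}\ndef ray/; s/c=robot.calibration(n);/c=_C[n];/' h.py
python3 - <<'E'
from meas import *
A=np.array([.5682,.0103]); th0=np.radians(-131.0); r=.118
P=lambda th,z:np.r_[A+r*np.array([np.cos(th),np.sin(th)]),z]
robot.movep(P(th0,.17),Rdown(th0+np.pi/2))
robot.move_gripper(.6)
robot.move_straight(P(th0,.055),speed=.15,contact_N=8)
robot.move_gripper(.37,20)
st=robot.read_state(); print(st["t"],st["position"],st["gripper_width"],st["force"])
for k in range(6,61,6):
    th=th0+np.radians(k); robot.move_straight(P(th,.055),Rdown(th+np.pi/2),speed=.06)
    print(k,np.round(robot.read_state()["force"],1))
robot.sleep(.3)
robot.move_gripper(.6); robot.move_straight(P(th,.2),speed=.2); 
st=robot.read_state(); print(st["t"],st["position"],st["force"])
robot.movep([.45,.25,.3],Rdown(0)); print(robot.read_state()["t"])
for n in("top","side"): cv2.imwrite(f"pics/{n}1.png",robot.capture(n)[:,:,::-1])
E
```

```text
4.3583 [ 0.49102716 -0.07864761  0.05537486] 0.3700049877061356 [-0.48115178  1.08446674 -0.63399505]
6 [-0.4  0.7  0.5]
12 [-0.9  0.4  0.6]
18 [-2.1  0.9  0.6]
24 [ 0.5 -0.1  0.2]
30 [-0.7  0.3  0.3]
36 [-0.6 -0.1 -0.5]
42 [1.8 0.3 0.9]
48 [ 1.5  1.1 -0.4]
54 [2.1 0.9 0.6]
60 [ 0.3  0.2 -0.4]
9.4417 [ 0.60609896 -0.10108884  0.19897036] [-0.08245113 -0.25495497 -0.60420597]
10.9167
```

View pics/top1.png

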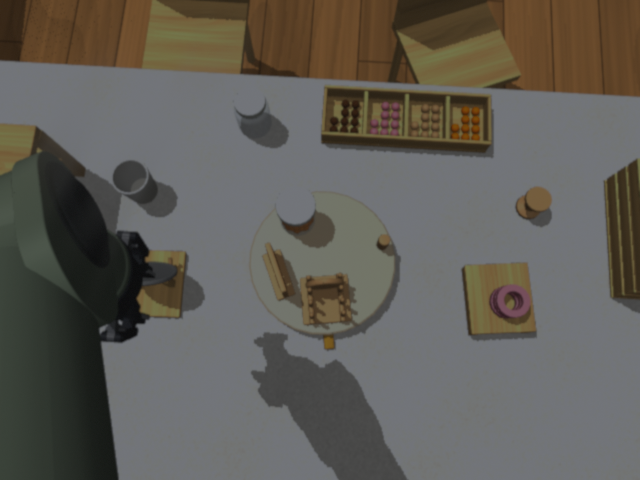

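The turntable is at its click: the rack is at about (326,298) by the pointer, the handle at (384,242), and the canister and abacus are standing. I'll zoom on the rack, and pre-check IK for the grasp and the placing.

```bash
cat >> h.py <<'E'
def dishframe(yaw,tilt=30):
    a,t=np.radians([yaw,tilt]); f=np.array([np.cos(a),np.sin(a),0]); Z=np.array([0,0,1.])
    return f*np.cos(t)+Z*np.sin(t), Z*np.cos(t)-f*np.sin(t)   # normal, up
def Rgrasp(yaw,tilt=30,s=1):
    n,up=dishframe(yaw,tilt); y=s*n; return np.c_[np.cross(y,-up),y,-up]
E
python3 - <<'E'
from meas import *
t=cv2.imread("pics/top1.png"); s=cv2.imread("pics/side1.png")
def crop(im,x,y,w,h): return cv2.resize(im[y:y+h,x:x+w],(400,600),interpolation=cv2.INTER_CUBIC)
cv2.imwrite("pics/crops1.png",np.hstack([crop(t,300,265,52,78),crop(s,225,205,80,120)]))
print(platter(t),tri((384,242),(proj("side",[.605,-.10,.082]))))
C=np.array([.515,.325,.0765])
n,up=dishframe(2.4)
for sg in(1,-1):
    for p,R in((C+up*.12,Rgrasp(2.4,30,sg)),(C+up*.022,Rgrasp(2.4,30,sg)),([.493,.01,.23],Rgrasp(0,0,sg)),([.493,.01,.132],Rgrasp(0,0,sg))):
        q=robot.ik(p,R); print(sg,None if q is None else np.round(q))
E
```

```text
[0.568101   0.01028479 0.13934641] (array([ 0.60182652, -0.10169546,  0.0839418 ]), np.float64(0.0020892305896712884))
1 [-84.  26.  37. 126.  30.  14. -78.]
1 [ -22.   38.  -38.  121.   88.   43. -124.]
1 [-29.  20.  27. 112. -11.  51.   3.]
1 [-24.  28.  22. 117. -17.  37.   8.]
-1 [ -8.  33. -61. 123.  77.  55.  64.]
-1 [-58.  34.  10. 123.  81.  16.  54.]
-1 [ 44.  34. -73. 109.  37.  65. 137.]
-1 [ -52.   51.   70.  118.  -59.   58. -130.]
```

View pics/crops1.png

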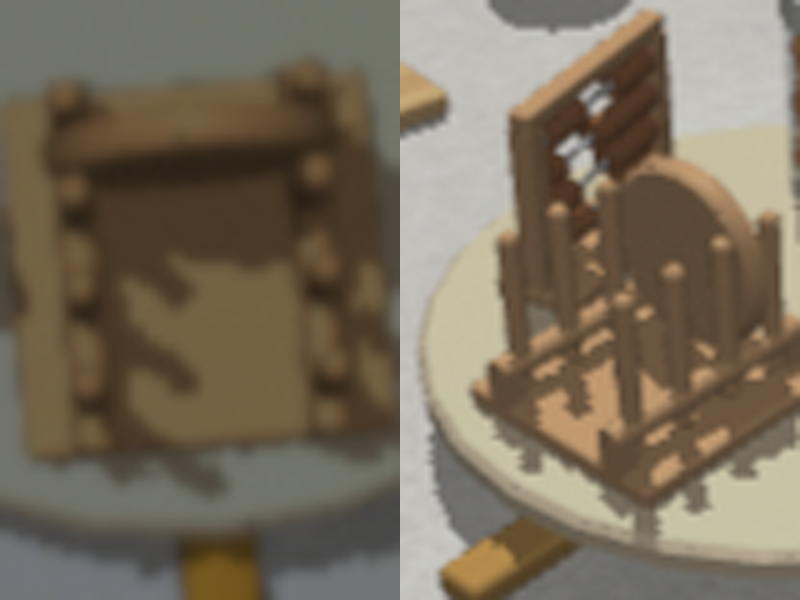

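The crop shows the tine tips. In the side view the near row is at about (299,249), (289.4,253.6), (279.6,259), (270,264.6) and the far row at (266.4,242), (256.6,247), (246.4,253). In the top view the inner pairs are at (308.8,277.4)/(339.4,275.4) and (309.8,289.3)/(341,287.1).

Run:
```python
from meas import *
z=.107
near=[onz("side",p,z)[:2] for p in[(299,249),(289.4,253.6),(279.6,259),(270,264.6)]]
far=[onz("side",p,z)[:2] for p in[(266.4,242),(256.6,247),(246.4,253)]]
tl=[onz("top",p,z)[:2] for p in[(308.8,277.4),(309.75,289.3)]]; tr=[onz("top",p,z)[:2] for p in[(339.4,275.4),(341.1,287.1)]]
for a in(near,far,tl,tr): print(np.round(a,4).tolist())
A=np.array([.5682,.0103])
x=lambda k:33-22*k
# model centre estimates: local coords (x=+33,11,-11,-33; y=-28 near)
def fit(obs):
    L=np.array([o[0] for o in obs])/1000.; W=np.array([o[1] for o in obs])
    l=L[:,0]+1j*L[:,1]; w=W[:,0]+1j*W[:,1]; lc=l-l.mean(); wc=w-w.mean(); k=(wc*lc.conj()).sum()/(abs(lc)**2).sum(); g=w.mean()-k/abs(k)*l.mean()
    d=g-complex(*A); print("gap",g,"yaw",np.degrees(np.angle(k)),"scale",abs(k),"r",abs(d),"dir",np.degrees(np.angle(-d)),"res",abs(w-(g+k/abs(k)*l)).max())
S=[((x(i),-28),p) for i,p in enumerate(near)]+[((x(i+1),28),p) for i,p in enumerate(far)]
T=[((x(i),28),p) for i,p in enumerate(tl)]+[((x(i),-28),p) for i,p in enumerate(tr)]
fit(S);fit(T);fit(S+T)
```

```text
[[0.5312, -0.0285], [0.5106, -0.0296], [0.489, -0.0324], [0.4682, -0.0357]]
[[0.5023, 0.0254], [0.4807, 0.0225], [0.4577, 0.0176]]
[[0.5228, 0.0309], [0.5019, 0.0278]]
[[0.5299, -0.0226], [0.5093, -0.0268]]
gap (0.49546140384124954-0.004021961758497896j) yaw 8.462552590484382 scale 0.990504862835249 r 0.07413516007777733 dir 11.138842518185703 res 0.0019542679609156517
gap (0.49416902900384707-0.0007255807519336247j) yaw 7.966333454530511 scale 0.9712302045413415 r 0.0748474989398487 dir 8.470911018266579 res 0.0015350668400781638
gap (0.49497692704220403-0.0029664965832188485j) yaw 9.264588713436092 scale 0.9855442140760617 r 0.0744151755018778 dir 10.26940216996683 res 0.003456492301833888
```

Run:
```python
from meas import *
print(np.round(robot.read_state()["joints"],1))
C=np.array([.515,.325,.0765]); n,up=dishframe(2.4)
for sg in(1,-1):
  for d in(.12,.09,.05,.022):
   for yaw in ((2.4,) if d!=.12 else (2.4,10)):
    q=robot.ik(C+up*d,Rgrasp(yaw,30,sg)); print(sg,d,yaw,None if q is None else np.round(q))
for tl in(0,10,20,30):
    q=robot.ik([.45,.3,.24],Rgrasp(2.4,tl,1)); print(tl,None if q is None else np.round(q))
```

```text
[-52.4  16.4  21.3 104.   -6.7  60.9 -28.7]
1 0.12 2.4 [-84.  26.  37. 126.  30.  14. -78.]
1 0.12 10 [-82.  25.  37. 128.  29.   9. -68.]
1 0.09 2.4 [-82.  31.  38. 126.  24.   9. -72.]
1 0.05 2.4 [ -70.   32.   24.  125.   64.   11. -111.]
1 0.022 2.4 [ -22.   38.  -38.  121.   88.   43. -124.]
-1 0.12 2.4 [ -8.  33. -61. 123.  77.  55.  64.]
-1 0.12 10 [  1.  38. -73. 125.  83.  59.  69.]
-1 0.09 2.4 [ -8.  37. -61. 123.  82.  57.  61.]
-1 0.05 2.4 [-41.  30. -14. 123.  79.  30.  59.]
-1 0.022 2.4 [-58.  34.  10. 123.  81.  16.  54.]
0 [-54.  23.  19. 105.  -9.  54. -29.]
10 [-60.  19.  21. 112.  -0.  43. -39.]
20 [-69.  16.  25. 119.  13.  33. -54.]
30 [-80.  15.  31. 126.  35.  25. -79.]
```

Run:
```python
from meas import *
robot.move_straight([.42,.25,.42],speed=.25)
q0=np.array(robot.read_state()["joints"]); C=np.array([.515,.325,.0765]); n,up=dishframe(2.4)
q1=np.array([-22,38-20,-38,121,88,43,-124.])
for k in(.5,1): robot.move_j(list(q0+k*(q1-q0))); print(np.round(robot.read_state()["position"],3))
for d in(.16,.12,.09,.05,.022):
    q=robot.ik(C+up*d,Rgrasp(2.4)); print(d,None if q is None else np.round(q))
for tl in(20,10,0): 
    q=robot.ik([.45,.3,.25],Rgrasp(2.4,tl)); print(tl,None if q is None else np.round(q))
print(robot.read_state()["t"])
```

```text
[0.529 0.2   0.345]
[0.541 0.346 0.309]
0.16 [ -24.   20.  -40.  124.   64.   43. -108.]
0.12 [ -24.   25.  -39.  124.   71.   42. -114.]
0.09 [ -24.   29.  -38.  123.   77.   42. -117.]
0.05 [ -23.   34.  -37.  122.   83.   42. -122.]
0.022 [ -23.   37.  -36.  121.   88.   42. -124.]
20 [-16.  17. -40. 116.  39.  44. -78.]
10 [-12.  21. -41. 109.  27.  51. -64.]
0 [-10.  25. -41. 102.  19.  60. -55.]
13.275
```

Run:
```python
from meas import *
C=np.array([.515,.325,.0765]); n,up=dishframe(2.4); R=Rgrasp(2.4)
robot.move_gripper(.65)
robot.movep(C+up*.15,R)
print(robot.move_straight(C+up*.06,R,speed=.12,contact_N=6))
print(robot.move_straight(C+up*.025,R,speed=.05,contact_N=5),np.round(robot.read_state()["force"],1))
cv2.imwrite("pics/side2.png",robot.capture("side")[:,:,::-1]); cv2.imwrite("pics/top2.png",robot.capture("top")[:,:,::-1])
a,b=cv2.imread("pics/side2.png"),cv2.imread("pics/top2.png")
cv2.imwrite("pics/c2.png",np.hstack([cv2.resize(a[140:260,120:240],(400,400)),cv2.resize(b[220:320,100:200],(400,400))]))
print(robot.read_state()["t"])
```

```text
False
False [-0.1 -0.   0.1]
15.9583
```

View pics/c2.png

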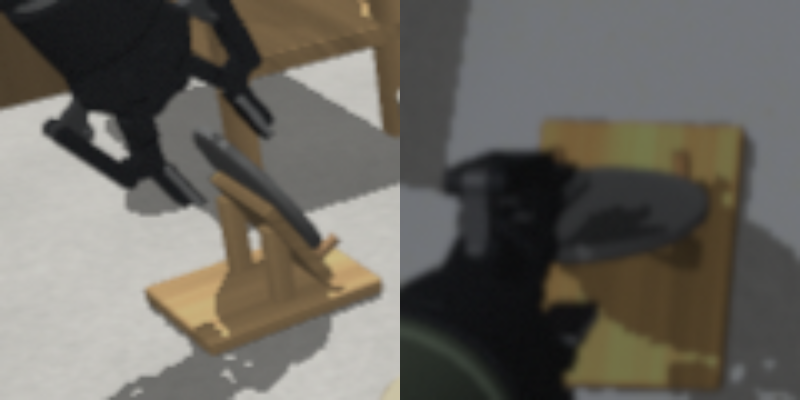

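The dish lies midway between the finger tips in the side crop, parallel to the pads and clear of the board. Closing.

Run:
```python
from meas import *
C=np.array([.515,.325,.0765]); n,up=dishframe(2.4); R=Rgrasp(2.4); T=C+up*.025
robot.move_gripper(0.0,45); s=robot.read_state(); print(s["gripper_width"]*85,s["gripper_force"],np.round(s["force"],1))
robot.move_straight(T+up*.02+n*.006,speed=.05)
robot.move_straight(T+up*.05+n*.02+np.array([0,0,.1]),speed=.12); print(np.round(robot.read_state()["force"],1))
robot.movep([.46,.27,.28],Rgrasp(2.4,0)); p=robot.read_state()["position"]; print(p)
robot.movep([.4945,-.0016,.25],Rgrasp(9.1,0))
robot.sleep(.3); s=robot.read_state(); print(s["t"],s["position"],s["gripper_width"]*85,np.round(s["force"],1),np.round(s["joints"]))
for v in("top","side"): cv2.imwrite(f"pics/{v}3.png",robot.capture(v)[:,:,::-1])
a,b=cv2.imread("pics/side3.png"),cv2.imread("pics/top3.png")
cv2.imwrite("pics/c3.png",np.hstack([cv2.resize(a[120:300,180:360],(400,400)),cv2.resize(b[230:350,260:380],(400,400))]))
```

```text
8.60083801624275 44.24765467643738 [11.9  1.1  4.7]
[-0. -0. -2.]
[0.45991571 0.26983812 0.27926599]
20.425 [ 0.49455776 -0.00084615  0.2500403 ] 8.391494846129568 [ 0.2 -0.3 -1.9] [ 28.  22. -45. 108.  18.  58. -15.]
```

View pics/c3.png

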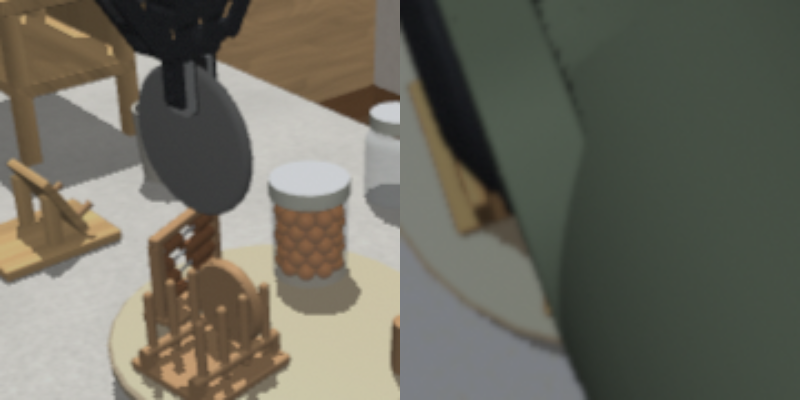

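The side view shows the dish upright in the fingers over the rack, spanning about x 242–293 px with its lowest edge near y 217; the arm hides it from the top camera.

Run:
```python
from meas import *
s=cv2.imread("pics/side3.png"); hsv=cv2.cvtColor(s,cv2.COLOR_BGR2HSV)
print(hsv[180,270],hsv[200,275],hsv[150,262])
m=cv2.inRange(hsv,(0,0,40),(180,60,95)); r=np.zeros_like(m); r[140:225,238:300]=255; m&=r
c=max(cv2.findContours(cv2.morphologyEx(m,cv2.MORPH_OPEN,np.ones((3,3))),0,1)[0],key=cv2.contourArea)
x,y,w,h=cv2.boundingRect(c); print("meas x",x,x+w,"bottom",y+h,cv2.fitEllipse(cv2.convexHull(c)))
st=robot.read_state(); P=np.array(st["position"]); R=np.array(st["tcp_rot"]); n=R[:,1]; l=R[:,0]; up=-R[:,2]
for dl,du in((0,0),(.005,0),(0,.005)):
    C=P-up*(.025+du)+l*dl
    q=np.array([proj("side",C+.055*(np.cos(a)*l+np.sin(a)*up)+k*n) for a in np.linspace(0,6.28,180) for k in(-.0045,.0045)])
    print(dl,du,np.round([q[:,0].min(),q[:,0].max(),q[:,1].max()],1),np.round(l,2), q[q[:,1].argmax()], np.round(cv2.fitEllipse(cv2.convexHull(q.astype(np.float32)))[0],1))
```

```text
[90  4 63] [90  4 62] [135  12  44]
meas x 240 293 bottom 217 ((266.85162353515625, 179.3451690673828), (49.70738220214844, 76.19469451904297), 165.83355712890625)
0 0 [240.7 294.8 219.1] [-0.16  0.99  0.  ] [274.59775827 219.12442435] [267.8 183.4]
0.005 0 [238.7 292.4 218.1] [-0.16  0.99  0.  ] [272.37285096 218.14060815] [265.5 182.6]
0 0.005 [241.  294.9 222. ] [-0.16  0.99  0.  ] [274.78216684 221.95027094] [268.  186.5]
```

Run:
```python
from meas import *
R=Rgrasp(9.1,0); l=R[:,0]; g=np.array([.4947,-.0018,0])-l*.003; Z=np.array([0,0,1.])
robot.move_straight(g+.2*Z,R,speed=.08); robot.sleep(.2)
hit=robot.move_straight(g+.162*Z,R,speed=.03,contact_N=4)
s=robot.read_state(); print(hit,s["t"],s["position"],np.round(s["force"],1),np.round(s["torque"],2))
cv2.imwrite("pics/side4.png",robot.capture("side")[:,:,::-1])
cv2.imwrite("pics/c4.png",cv2.resize(cv2.imread("pics/side4.png")[160:300,200:340],(560,560),interpolation=cv2.INTER_CUBIC))
```

```text
False 22.9167 [ 0.49525695 -0.00476267  0.16214853] [ 0.   0.2 -1.8] [-0.02  0.02  0.01]
```

View pics/c4.png

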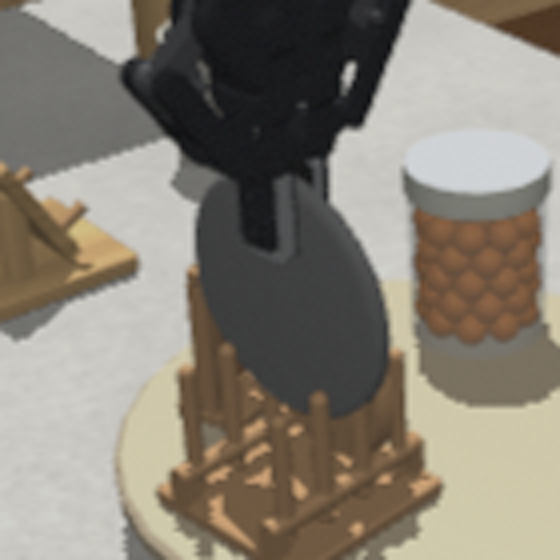

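No contact so far; the dish's lower edge is behind the third near tine (crop 318,400) and the third far tine (228,350), so it is entering the middle gap. Going on down to the rails.

Run:
```python
from meas import *
R=Rgrasp(9.1,0); l=R[:,0]; g=np.array([.4947,-.0018,0])-l*.003; Z=np.array([0,0,1.])
hit=robot.move_straight(g+.124*Z,R,speed=.02,contact_N=4)
s=robot.read_state(); print(hit,s["t"],s["position"],np.round(s["force"],1),np.round(s["torque"],2),s["gripper_width"]*85)
cv2.imwrite("pics/side5.png",robot.capture("side")[:,:,::-1])
cv2.imwrite("pics/c5.png",cv2.resize(cv2.imread("pics/side5.png")[160:300,200:340],(560,560),interpolation=cv2.INTER_CUBIC))
```

```text
True 24.3083 [ 0.49542795 -0.00454457  0.13244552] [0.5 0.6 8.6] [-0.12  0.08 -0.  ] 8.376554637590832
```

View pics/c5.png

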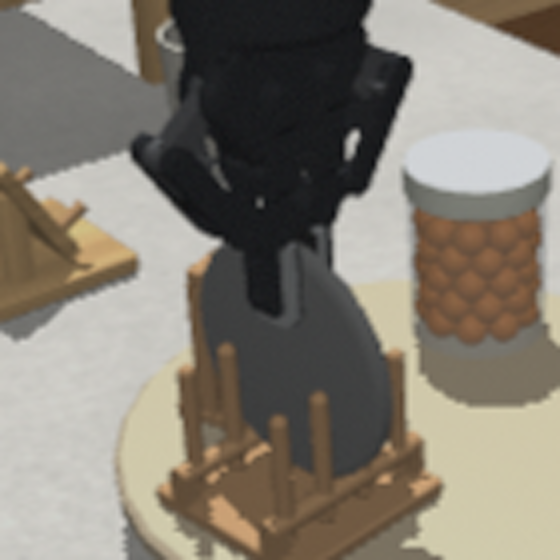

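Run:
```python
from meas import *
for w in(.12,.15,.22,.32): robot.move_gripper(w,20); robot.sleep(.1)
s=robot.read_state(); print(s["gripper_width"],s["gripper_force"],np.round(s["force"],1)); p=np.array(s["position"])
robot.move_straight(p+[0,0,.03],speed=.03); robot.move_straight(p+[0,0,.15],speed=.15)
robot.movep([.42,.3,.35],Rgrasp(9.1,0)); robot.sleep(.2); print(robot.read_state()["t"])
for v in("top","side"): cv2.imwrite(f"pics/{v}6.png",robot.capture(v)[:,:,::-1])
a,b=cv2.imread("pics/side6.png"),cv2.imread("pics/top6.png")
cv2.imwrite("pics/c6.png",np.hstack([cv2.resize(a[180:300,220:340],(400,400)),cv2.resize(b[180:350,250:420],(400,400))]))
```

```text
0.31906371899420194 0.0 [ 0.  -0.1  0.1]
29.1917
```

View pics/c6.png

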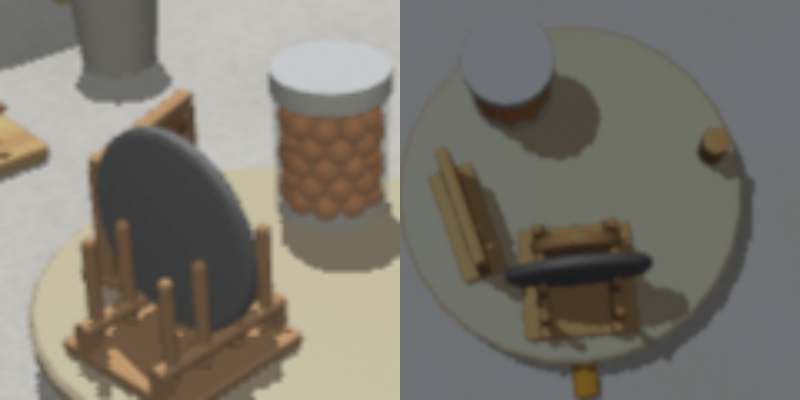

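The dish stands in the middle gap, with the disc, canister and abacus in place. I'll do a quick numeric check of its position and hand in if it agrees.

Run:
```python
from meas import *
b=cv2.imread("pics/top6.png"); c=dishmask(b,290,280,75,30,66); e=cv2.fitEllipse(c); x,y,w,h=cv2.boundingRect(c)
print(e,(x,y,w,h),onz("top",e[0],.15))
s=cv2.imread("pics/side6.png"); cs=dishmask(s,245,210,60,75,80); r=cv2.boundingRect(cs)
G=np.array([.4945,-.0018,.109]); R=Rgrasp(9.1,0)
for v in("top","side"):
    q=np.array([proj(v,G+.055*(np.cos(a)*R[:,0]+np.sin(a)*R[:,2])+k*R[:,1]) for a in np.linspace(0,6.28,90) for k in(-.0045,.0045)]); print(v,np.round([*q.min(0),*q.max(0)],1))
print("side meas",r[0],r[1],r[0]+r[2],r[1]+r[3])
ok=abs(x-q[:,0].min())<1e9 and abs(r[1]-q[:,1].min())<4 
if ok: print(robot.finish_job())
```

```text
((327.38226318359375, 295.99090576171875), (10.39879322052002, 73.47688293457031), 83.8897705078125) (295, 288, 63, 16) [ 0.48644014 -0.00352274  0.15      ]
top [294.7 286.3 358.1 301.8]
side [247.4 217.  297.5 280.1]
side meas 250 221 299 280
the job is handed in; nothing more can be done
None
```

I handed the job in: the turntable is at its click and the dish stands in the middle gap, matching its predicted outline to about 2 px from above and 4 px from the side; `finish_job()` returned no verdict.

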